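# Free a stuck hold-down bar with a mallet and unload the tasting pots

### The job

The bar holding the pots down in their frame is stuck with dried cocoa: pull the mallet out of the jug and, beginning with the left lug, tap the bar's two lugs lightly in turn (left, right, left, ...), a few millimetres a tap, away from the pots, so that the bar stays nearly square and both ends come out at least 42 mm. Push the bar only with the mallet, never with the gripper. Then stand the mallet back in the jug, handle up, and move every pot, kept upright, into the blue cooling tray, standing flat on its floor; leave the bar out and do not disturb the scale, the spray bottle and the lidded cup.

Things in the scene. Friction and masses are not known exactly. Their poses are not given: they have to be found in the camera images.
- frame: Aluminium tub, outside 82 (x) x 246 (y) x 18 mm, 5 mm walls and floor, fixed; origin under its centre, on the bench. Pots stand on its floor in a row along y, nominally at y = -82, 0, 82 mm. Grey rails, 61 mm high, at y = +-143 mm (24 mm wide, x = 5 to 105 mm) carry the hold-down bar. Its x axis, roughly away from the robot, is the way the bar comes out.
- bar: Steel bar 28 (x) x 314 (y) x 8 mm across the far edges of the pot lids, underside 65 mm up; origin under its left (+y) lug, x parallel to the frame's x when square. Each end rides on its own stiff shoe: about 4 N on a lug moves that end alone, the bar turning about the other; it stays where left. More than 0.042 rad askew (one end 12 mm ahead) counts as jammed.
- runner_left (a joint): How far the left (+y) end of the bar has come out along the frame's x, m; starts between 0 and 0.004, stop at 0.056.
- runner_right (a joint): How far the right (-y) end of the bar has come out along the frame's x, m; starts between 0 and 0.004, stop at 0.056.
- lug_left: Blue lug standing on the bar's left (+y) end: upright plate 10 (x) x 28 (y) x 44 mm (from 73 to 117 mm above the bench), origin at its centre. Its -x face, towards the pots, is the one to tap in the frame's +x direction. With the bar at 0 its centre is at x = 32, y = +143 mm in the frame.
- lug_right: The same on the bar's right (-y) end: centre at x = 32, y = -143 mm in the frame with the bar at 0.
- jug: Steel jug, fixed, 96 mm outside diameter, 78 mm high, 3 mm wall; a small loop handle on its +y side; origin at the centre of its underside. It may be on the left or the right.
- jug_in (a point): Centre of the jug's inner floor, on which the mallet's foot stands.
- mallet_center (a point): Mallet, 147 mm tall, 0.25 kg, loose, standing head down in the jug. Point half-way up its axis (73.5 mm above the foot); z points up the handle. White head 64 (x, to the two striking faces) x 36 (y) x 36 mm at the foot; wooden handle 22 (x) x 26 (y) mm from 36 to 138 mm up; red cap 22 x 30 mm, 138 to 147 mm up.
- mallet_foot (a point): Centre of the underside of the mallet's head, 73.5 mm below mallet_center.
- tray_in (a point): Centre of the inner floor of the blue cooling tray (fixed, outside 210 x 210 x 22 mm, 5 mm walls and floor, axes along its sides). It may be on the left or the right.
- pot0_center (a point): Lidded steel pot, loose, 98 mm tall, 0.25 kg: body 62 mm diameter, 50 mm high; lid 72 mm diameter, 50 to 58 mm up; black cylindrical knob 20 mm diameter, 58 to 98 mm up. This point is half-way up its axis (49 mm above the underside). Two or three of the pots are present; None if absent.
- pot1_center (a point): Lidded steel pot, loose, 98 mm tall, 0.25 kg: body 62 mm diameter, 50 mm high; lid 72 mm diameter, 50 to 58 mm up; black cylindrical knob 20 mm diameter, 58 to 98 mm up. This point is half-way up its axis (49 mm above the underside). Two or three of the pots are present; None if absent.
- pot2_center (a point): Lidded steel pot, loose, 98 mm tall, 0.25 kg: body 62 mm diameter, 50 mm high; lid 72 mm diameter, 50 to 58 mm up; black cylindrical knob 20 mm diameter, 58 to 98 mm up. This point is half-way up its axis (49 mm above the underside). Two or three of the pots are present; None if absent.
- spray: Bystander: loose spray bottle, 64 mm diameter, 170 mm high; origin at its underside.
- cup: Bystander: loose steel cup with lid, 88 mm diameter, 81 mm high; origin at its underside.
- scale: Bystander: kitchen scale, yellow top, 130 x 190 x 40 mm, fixed; origin at its underside.

How it is judged:
By the outcome, as a careful person would: the job done as asked, in the order asked, and still so for the second after the job is handed in, with the robot touching nothing.
Of pot0, pot1, pot2 only 2 to 3 are there at a start; the rules pass over those that are not, and their reading is None.
At some moment in a run one of pot0, pot1, pot2 may be knocked a few centimetres aside while the robot is not near it.
Once in a run the grip may slacken for a moment while it holds something.
It also fails if it takes over 210 s, if anything falls off the work surface, if the arm or the gripper's body presses on something with over 40 N, if the wrist force passes 120 N, or if a joint passes its speed limit or range.

### The arm

A 6-joint arm with a two-finger parallel gripper is mounted at the origin on the work surface. World frame = base frame: x ahead of the robot, y to its left, z up, the work surface at z = 0. Lengths are in m, angles in rad, forces in N, time in s.
With the tool pointing down it reaches from about 0.4 to 0.825 m from the base axis. Payload 7 kg.
Tool frame: the origin (TCP) lies at the very end of the fingers, on their centre line; the grasp point (between the pads) lies 19 mm behind it (arm.grip_point_offset is the distance from the TCP to the grasp point, in m); z points along the fingers, y is the line along which they close (so a half turn about z gives the same grasp; the last joint's range is limited). The gripper opens to 88 mm and grips with 3 to 60 N. Pads are 19 mm wide; open, the fingers measure 130 mm over their backs; the gripper's body (78 mm by 193 mm) begins 47 mm behind the grasp point.
Start: joints at [-0.885, 0.359, 0.012, 0, -1.224, -0.288], TCP at [0.261, -0.622, 0.227] pointing down, gripper open.
Joint ranges: [-3.07, 3.07], [-1.43, 2.12], [-1.02, 1.25], [-3.03, 1.67], [-3.05, -0], [-3.03, 3.03]. Speed limits (rad/s): [2.39, 2.39, 3.01, 3.14, 3.14, 3.14].

### API

Orientations are given as [roll, pitch, yaw] about the fixed x, y, z axes, in that order (R = Rz(yaw) Ry(pitch) Rx(roll)).
In Python, from station import arm, cams gives the robot as it stands.
- The arm moves only by the shell command python3 -m handwheel 'ROWS' [FORCE]. ROWS is JSON, a list that holds one entry, the list of rows, each a list of 7 numbers: the shift along the tool's x, y, z normalised to -1 to 1, where 1 is 0.08 m, then the turn, a rotation vector about the tool's x, y, z normalised to -1 to 1, where 1 is 0.5 rad, then the closure in counts, from 0 (fully open) to 255 (shut). In form: [[[x, y, z, wx, wy, wz, hand], ...]]. A call has 1 to 5 rows; each row is the pose to reach, as a shift and turn from the pose commanded when the call began, along the tool's axes at that moment; what a row does not reach only later rows make up. A row lasts 1/8 s, in which the tool goes at most 62.5 mm and 10.7 degrees, less where a joint would pass 70% of its speed; a pose out of reach is approached as far as the arm can. A call with a number of a shift or a turn outside -1 to 1 is refused whole. A call with a gripper value outside its range is refused whole. The fingers move at their own pace and stop on an object; FORCE is the grip in N (left out, the last holds). Time passes only in rows, so rows that repeat a pose let the fingers close. It gives the time, the measured TCP pose, the force, the opening and the grip force at its end, in the units of the state.
- arm.get_state(): the state, without advancing time (a new reading comes with each control period).
- cams.grab_frame(name): name is "scene" or "top" or "wrist"; returns the picture (400x640x3 uint8, blue, green, red); there is no depth.
- cams.camera_info(name): a dict with "camera_matrix" (3x3 intrinsics, pixels), "R" (3x3) and "t" (3): a world point X has camera coordinates R X + t; the wrist camera has in their place "hand_eye" (4x4, takes a point from camera to tool coordinates, whose origin is the TCP and whose axes are the flange's). Camera axes: x right, y down, z forward; pixel columns grow to the right and rows downward; lengths in m; the calibration is good to about 2 mm. A picture is of the moment at which its call begins: read the wrist's pose just before it. camera_info takes no time and is no camera call.
- arm.job_done(): hands the job in; it is judged then, once.
The state is a dict: "t": time; "q": joint angles; "qd": joint speeds; "joint_efforts": joint torques, N m; "eef_pos": TCP position; "ee_rot": TCP orientation; "force": force on the tool from outside, world axes, zero at the start; "moment": the same for the moment, N m; "width": finger opening in m; "gripper_force": force on a finger pad.
Only numpy, scipy, OpenCV 4.12 (cv2) and the standard library are available. Lean on these libraries where they do the work, as an engineer would, in place of code of your own. Each camera call takes 0.05 s, during which the arm holds its last target. There are 200 camera calls.

## Working session

There is one attempt and no reset: what is moved stays moved. The work goes in short steps, Python scripts to look and compute and a shell command to move; the robot and the scene stay as the last step left them, time stands still between calls to the robot, and variables do not carry over. Pictures are saved under pics/ and viewed, at most 16 in all, crops included, and the job is handed in when it is done.

```bash
ls; mkdir -p pics; python3 - <<'E'
from station import arm,cams
import cv2,numpy as np
np.set_printoptions(precision=4,suppress=True)
for n in ["scene","top"]:
    cv2.imwrite(f"pics/{n}0.png",cams.grab_frame(n))
for n in ["scene","top","wrist"]:
    print(n,cams.camera_info(n))
s=arm.get_state();print(s)
E
```

```text
pics
scene {'camera_matrix': array([[362.1054,   0.    , 320.0758],
       [  0.    , 362.1054, 197.9089],
       [  0.    ,   0.    ,   1.    ]]), 'R': array([[ 0.188 ,  0.9821,  0.0154],
       [ 0.7161, -0.1263, -0.6865],
       [-0.6722,  0.1401, -0.727 ]]), 't': array([-0.117 , -0.3915,  1.5229])}
top {'camera_matrix': array([[475.345 ,   0.    , 315.4503],
       [  0.    , 475.345 , 198.0204],
       [  0.    ,   0.    ,   1.    ]]), 'R': array([[ 0.023 , -0.9997,  0.0066],
       [-0.9944, -0.0235, -0.1027],
       [ 0.1028, -0.0042, -0.9947]]), 't': array([-0.0224,  0.614 ,  1.0922])}
wrist {'camera_matrix': array([[338.5907,   0.    , 317.1765],
       [  0.    , 338.5907, 193.3899],
       [  0.    ,   0.    ,   1.    ]]), 'hand_eye': array([[-0.0004, -0.9657, -0.2597,  0.0701],
       [ 1.    , -0.0006,  0.0007, -0.0005],
       [-0.0008, -0.2597,  0.9657, -0.1589],
       [ 0.    ,  0.    ,  0.    ,  1.    ]])}
{'t': 0.1, 'q': array([-0.8849,  0.3593,  0.0112, -0.0003, -1.2242, -0.2881]), 'qd': array([-0.0003,  0.0004,  0.0023,  0.0004, -0.0006,  0.0019]), 'joint_efforts': array([ -0.0039, -58.4163,  29.3748,   7.0155,   0.0101,  -0.0001]), 'eef_pos': array([ 0.2613, -0.6219,  0.2257]), 'ee_rot': array([ 3.1401, -0.0002, -2.7439]), 'force': array([ 0.1816,  0.6532, -0.7827]), 'moment': array([ 0.0279, -0.031 ,  0.0168]), 'gripper_force': 0.0, 'width': 0.08765714858095068}
```

View pics/top0.png

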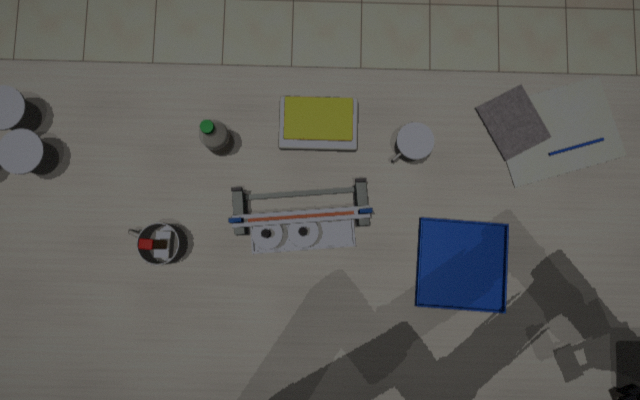

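View pics/scene0.png

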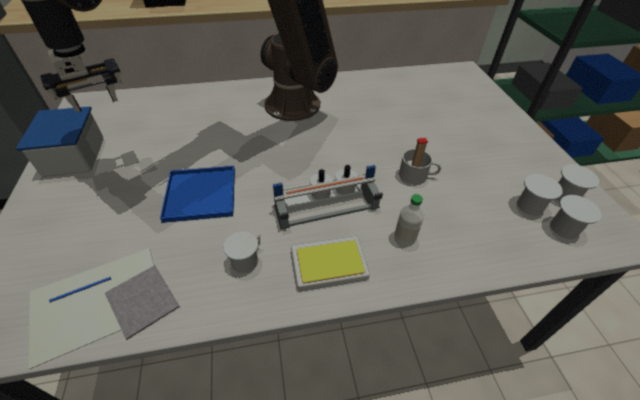

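The top view shows the frame at about (303,225) with two pots (knobs at (266,234) and (303,231)), the jug and mallet on the left at (161,243), and the tray on the right at (462,265). The scale is at (318,120), the spray at (208,128) and the cup at (414,140). I'll enlarge the working area.

```bash
python3 - <<'E'
import cv2
a=cv2.imread("pics/top0.png")
c=cv2.convertScaleAbs(a[170:270,225:380],alpha=1.6)
d=cv2.convertScaleAbs(a[205:280,120:200],alpha=1.6)
c=cv2.resize(c,None,fx=5,fy=5,interpolation=cv2.INTER_CUBIC)
cv2.imwrite("pics/c1.png",c)
cv2.imwrite("pics/c2.png",cv2.resize(d,None,fx=6,fy=6,interpolation=cv2.INTER_CUBIC))
E
```

```text
(no output)
```

View pics/c1.png

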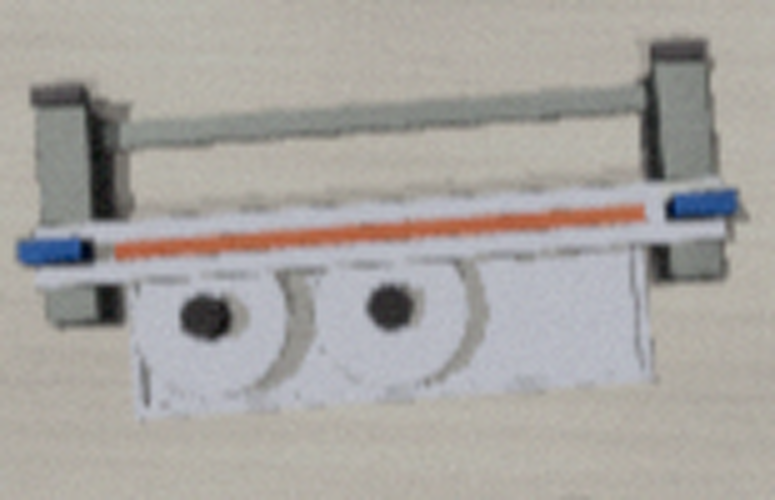

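View pics/c2.png

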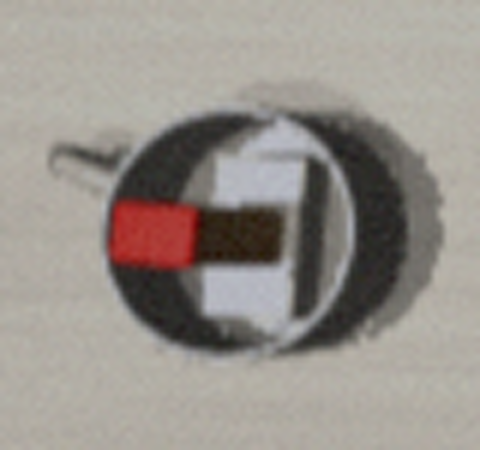

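The crops give me pixel positions for the lug tops, knobs, tub corners and mallet cap. The mallet head's long axis lies roughly along world x.

```bash
cat > h.py <<'E'
import numpy as np,cv2
from station import arm,cams
from scipy.spatial.transform import Rotation as Ro
np.set_printoptions(precision=4,suppress=True)
def ray(cam,u,v,z,T=None):
    i=cams.camera_info(cam);K=i["camera_matrix"]
    if cam=="wrist":
        M=T@i["hand_eye"];R=M[:3,:3].T;c=M[:3,3]
    else: R=i["R"];c=-R.T@i["t"]
    d=R.T@np.linalg.solve(K,[u,v,1.])
    return (c+d*(z-c[2])/d[2])
def tool(s=None):
    s=s or arm.get_state();T=np.eye(4)
    T[:3,:3]=Ro.from_euler('xyz',s["ee_rot"]).as_matrix();T[:3,3]=s["eef_pos"];return T
def proj(cam,P,T=None):
    i=cams.camera_info(cam);K=i["camera_matrix"];P=np.atleast_2d(P)
    if cam=="wrist":
        M=T@i["hand_eye"];q=(P-M[:3,3])@M[:3,:3]
    else: q=P@i["R"].T+i["t"]
    q=q@K.T;return q[:,:2]/q[:,2:]
def go(pos,rpy=None,yaw=None):
    "rows numbers to reach world pos"
    T=tool();d=T[:3,:3].T@(np.array(pos)-T[:3,3])/0.08
    w=np.zeros(3)
    if yaw is not None: rpy=[np.pi,0,yaw]
    if rpy is not None: w=(Ro.from_matrix(T[:3,:3]).inv()*Ro.from_euler('xyz',rpy)).as_rotvec()/0.5
    print("go",d,w)
E
python3 - <<'E'
from h import *
i=cams.camera_info("top");print("cam",-i["R"].T@i["t"])
c1=lambda n,x,y,z:print(n,ray("top",225+x/5-.4,170+y/5-.4,z))
c2=lambda n,x,y,z:print(n,ray("top",120+x/6-.4,205+y/6-.4,z))
c1("knobL",201,316,.103);c1("knobM",389,305,.103)
c1("tubLL",138,415,.018);c1("tubLR",652,380,.018)
c1("railL far",35,105,.061);c1("railL far r",88,105,.061);c1("railL near",48,322,.061);c1("railL nr",98,322,.061)
c1("railR farL",655,62,.061);c1("railR farR",710,60,.061);c1("railR nearR",720,276,.061);c1("railR nl",670,278,.061)
c1("barL",38,285,.073);c1("barR",725,240,.073);c1("barLf",36,230,.073);c1("barRf",722,185,.073)
c1("lugL topleft",18,243,.117);c1("lugL bl",20,263,.117);c1("lugR tr",738,192,.117);c1("lugR br",735,212,.117)
c2("cap",152,233,.150);c2("handlebottom",282,235,.039)
c2("rimL",106,232,.078);c2("rimR",355,232,.078);c2("rimT",230,112,.078);c2("rimB",232,354,.078)
for n,p,z in [("tray tl",(420,219),.022),("tr",(508,223),.022),("bl",(416,306),.022),("br",(505,311),.022),("cup",(414,140),.081),("spray",(208,127),.17)]: print(n,ray("top",*p,z))
for n,p,z in [("lug L",(370,167),.117),("lugR",(277,184),.117),("cap",(422,140),.15)]: print("scene",n,ray("scene",*p,z))
E
```

```text
cam [ 0.4988 -0.0034  1.1496]
knobL [0.5276 0.1016 0.103 ]
knobM [0.5343 0.0192 0.103 ]
tubLL [0.4826 0.1383 0.018 ]
tubLR [ 0.5046 -0.1045  0.018 ]
railL far [0.6239 0.1855 0.061 ]
railL far r [0.6245 0.1611 0.061 ]
railL near [0.5244 0.1755 0.061 ]
railL nr [0.5249 0.1527 0.061 ]
railR farL [ 0.6507 -0.0999  0.061 ]
railR farR [ 0.6522 -0.1254  0.061 ]
railR nearR [ 0.5525 -0.1312  0.061 ]
railR nl [ 0.5511 -0.1082  0.061 ]
barL [0.5407 0.1787 0.073 ]
barR [ 0.5683 -0.1318  0.073 ]
barLf [0.5655 0.1806 0.073 ]
barRf [ 0.5933 -0.1302  0.073 ]
lugL topleft [0.557  0.1807 0.117 ]
lugL bl [0.5483 0.1794 0.117 ]
lugR tr [ 0.5865 -0.132   0.117 ]
lugR br [ 0.5778 -0.1308  0.117 ]
cap [0.4983 0.3462 0.15  ]
handlebottom [0.4987 0.3348 0.039 ]
rimL [0.4983 0.3885 0.078 ]
rimR [0.5004 0.2958 0.078 ]
rimT [0.5441 0.3449 0.078 ]
rimB [0.4543 0.3391 0.078 ]
tray tl [ 0.5711 -0.2578  0.022 ]
tr [ 0.5664 -0.4674  0.022 ]
bl [ 0.3676 -0.2486  0.022 ]
br [ 0.3608 -0.4565  0.022 ]
cup [ 0.7482 -0.2307  0.081 ]
spray [0.7447 0.2216 0.17  ]
scene lug L [0.5582 0.1628 0.117 ]
scene lugR [ 0.5827 -0.119   0.117 ]
scene cap [0.4997 0.3439 0.15  ]
```

Frame centre comes out near (0.5355, 0.0205) with yaw about 0.09. Knob, lug and rail spacings agree with the sizes given. Jug centre is (0.499, 0.342), and the mallet is at (0.4985, 0.347) with yaw about -0.07. I'll turn the wrist and travel.

```bash
H="python3 -m handwheel"
$H '[[[0,0,0,0,0,-0.35,0],[0,0,0,0,0,-0.7,0],[0,0,0,0,0,-1,0],[0,0,0,0,0,-1,0]]]' 
$H '[[[0,0,0,0,0,-0.35,0],[0,0,0,0,0,-0.7,0],[0,0,0,0,0,-1,0],[0,0,0,0,0,-1,0]]]' 
$H '[[[0,0,0,0,0,-0.2,0],[0,0,0,0,0,-0.2,0]]]' 
$H '[[[0,-0.7,0,0,0,0,0],[0,-1,0,0,0,0,0]]]' 
$H '[[[-0.6,-0.5,0,0,0,0,0],[-1,-1,0,0,0,0,0],[-1,-1,0,0,0,0,0]]]' 
python3 -c "
from h import *
s=arm.get_state();print(s['q']);go([.4985,.347,.227],yaw=-1.64)"
```

```text
t: 0.6
eef_pos: [0.2614, -0.6221, 0.2261]
ee_rot: [3.141, 0.0, -2.245]
force: [0.1, -0.7, -0.6]
width: 0.0877
gripper_force: 0.0
t: 1.1
eef_pos: [0.2614, -0.6222, 0.2263]
ee_rot: [3.141, 0.0, -1.748]
force: [-0.1, 0.3, 0.7]
width: 0.0874
gripper_force: 0.0
t: 1.35
eef_pos: [0.2614, -0.6222, 0.2264]
ee_rot: [3.141, 0.0, -1.649]
force: [-0.3, -0.1, -0.5]
width: 0.0879
gripper_force: 0.0
t: 1.6
eef_pos: [0.3432, -0.6281, 0.2262]
ee_rot: [-3.142, 0.0, -1.648]
force: [0.5, -0.0, -0.4]
width: 0.0877
gripper_force: 0.0
t: 1.98
eef_pos: [0.4297, -0.552, 0.2264]
ee_rot: [-3.142, 0.0, -1.644]
force: [-0.9, -0.7, 1.0]
width: 0.0878
gripper_force: 0.0
[-0.6317  0.399   0.0726 -0.0003 -1.2444  0.5589]
go [-11.2704  -0.0378  -0.0046] [-0.0001  0.0006 -0.0075]
```

```bash
H="python3 -m handwheel"
for i in 1 2 3 4 5 6 7 8 9 10; do $H '[[[-0.7,0,0,0,0,0,0],[-1,0,0,0,0,0,0]]]' | sed -n 2p; done
$H '[[[0,0,0,0,0,0,0],[0,0,0,0,0,0,0]]]' | sed -n 2p
python3 -c "
from h import *
s=arm.get_state();print(s['q'],s['t']);go([.4985,.347,.227],yaw=-1.64)
cv2.imwrite('pics/w1.png',cv2.convertScaleAbs(cams.grab_frame('wrist'),alpha=1.5))
T=tool(s);print(proj('wrist',[[.4985,.347,.15],[.4993,.342,.078]],T))"
```

```text
eef_pos: [0.4323, -0.4728, 0.2265]
eef_pos: [0.438, -0.3929, 0.2269]
eef_pos: [0.4438, -0.3133, 0.2269]
eef_pos: [0.4498, -0.2336, 0.2269]
eef_pos: [0.4558, -0.1538, 0.2269]
eef_pos: [0.4618, -0.074, 0.2269]
eef_pos: [0.4677, 0.0058, 0.2268]
eef_pos: [0.4737, 0.0857, 0.2268]
eef_pos: [0.4796, 0.1656, 0.2267]
eef_pos: [0.4855, 0.2453, 0.2264]
eef_pos: [0.485, 0.2428, 0.2264]
[ 0.8254  0.1413 -0.2808 -0.0001 -1.1494 -0.8996] 4.725
go [-1.312  -0.0712 -0.0082] [ 0.001  -0.0011 -0.01  ]
[[309.9338 327.5872]
 [310.212  277.4441]]
```

View pics/w1.png

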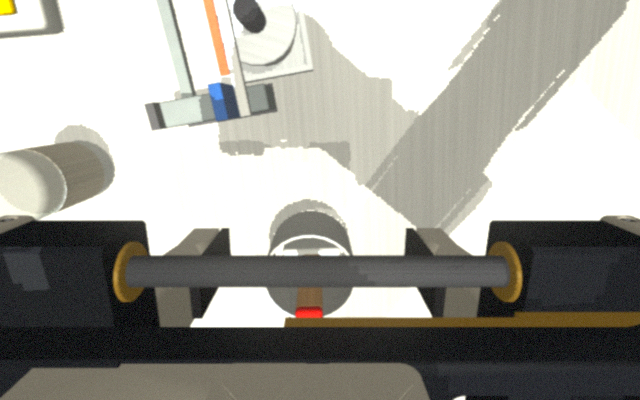

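The wrist view shows the red cap at (309,314). Its column matches the predicted 310, so the mallet's x is right. I'll move over it and descend.

```bash
H="python3 -m handwheel"
$H '[[[-0.7,-0.07,0,0,0,0,0],[-1,-0.07,0,0,0,0,0]]]' | sed -n 2p
$H '[[[-0.31,0,0,0,0,0,0],[-0.31,0,0.3,0,0,0,0],[-0.31,0,0.6,0,0,0,0],[-0.31,0,0.6,0,0,0,0]]]' | sed -n 2,4p
$H '[[[0,0,0.4,0,0,0,0],[0,0,0.8,0,0,0,0],[0,0,1,0,0,0,0],[0,0,1,0,0,0,0]]]' 
$H '[[[0,0,0.03,0,0,0,100],[0,0,0.03,0,0,0,255],[0,0,0.03,0,0,0,255],[0,0,0.03,0,0,0,255],[0,0,0.03,0,0,0,255]]]' 55
$H '[[[0,0,0,0,0,0,255],[0,0,0,0,0,0,255],[0,0,0,0,0,0,255]]]'
```

```text
eef_pos: [0.4973, 0.3238, 0.2267]
eef_pos: [0.4976, 0.3467, 0.1769]
ee_rot: [3.139, -0.003, -1.644]
force: [-0.0, -1.2, 0.9]
t: 6.02
eef_pos: [0.4985, 0.3476, 0.0984]
ee_rot: [3.141, -0.001, -1.644]
force: [-0.0, -0.5, 1.2]
width: 0.0877
gripper_force: 0.0
t: 6.65
eef_pos: [0.4985, 0.3479, 0.0963]
ee_rot: [-3.141, 0.0, -1.644]
force: [0.1, 0.8, -0.6]
width: 0.0428
gripper_force: 0.0
t: 7.02
eef_pos: [0.4984, 0.3478, 0.096]
ee_rot: [3.141, -0.0, -1.644]
force: [-0.1, -0.1, -1.2]
width: 0.0216
gripper_force: 54.9
```

```bash
H="python3 -m handwheel"
$H '[[[0,0,-0.3,0,0,0,255],[0,0,-0.6,0,0,0,255],[0,0,-1,0,0,0,255]]]' | sed -n 5,6p
$H '[[[0,0,-0.37,0,0,-0.2,255],[0,0,-0.37,0,0,-0.33,255],[0,0,-0.37,0,0,-0.33,255]]]'
$H '[[[0.5,0,0,0,0,0,255],[1,0,0,0,0,0,255],[1,0,0,0,0,0,255]]]'
python3 -c "
from h import *
go([.5027,.1611,.205],yaw=-1.481)
cv2.imwrite('pics/s1.png',cv2.convertScaleAbs(cv2.resize(cams.grab_frame('scene')[110:240,250:450],None,fx=4,fy=4,interpolation=2),alpha=1.5))"
```

```text
width: 0.0219
gripper_force: 54.9
t: 7.78
eef_pos: [0.498, 0.3476, 0.2054]
ee_rot: [3.141, -0.0, -1.48]
force: [-0.5, -1.0, -3.1]
width: 0.0221
gripper_force: 54.9
t: 8.15
eef_pos: [0.5052, 0.2656, 0.205]
ee_rot: [3.14, -0.001, -1.483]
force: [0.6, 0.6, -3.0]
width: 0.0218
gripper_force: 54.9
go [1.2979 0.1459 0.002 ] [ 0.0036 -0.0024 -0.0035]
```

View pics/s1.png

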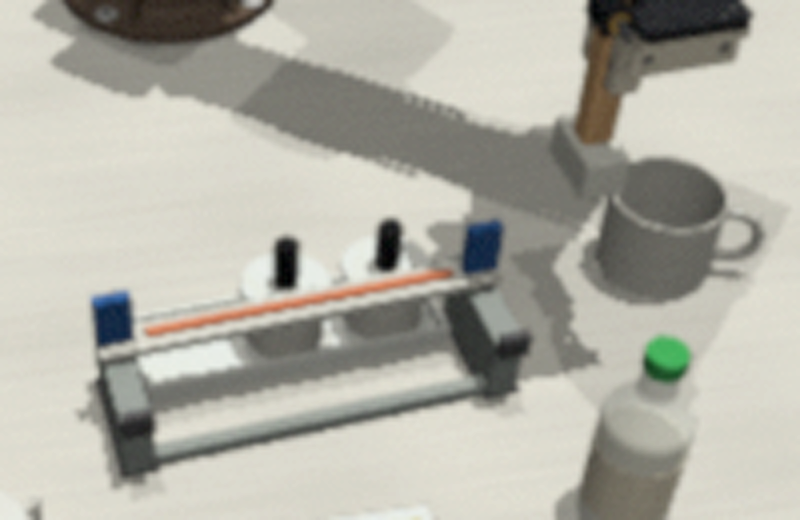

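The mallet hangs upright at (600,110) in the crop, clear of the jug. I'll approach the left lug and creep to contact.

```bash
H="python3 -m handwheel"
$H '[[[0.5,0.1,0,0,0,0,255],[1,0.15,0,0,0,0,255],[1,0.15,0,0,0,0,255]]]' | sed -n 2p
$H '[[[0.3,0,0,0,0,0,255],[0.3,0,0.2,0,0,0,255],[0.3,0,0.39,0,0,0,255],[0.3,0,0.39,0,0,0,255]]]' | sed -n 2,4p
for i in 1 2 3 4 5 6; do $H '[[[0,-0.025,0,0,0,0,255],[0,-0.025,0,0,0,0,255]]]' | sed -n '2p;4p'; done
```

```text
eef_pos: [0.5007, 0.186, 0.2054]
eef_pos: [0.5024, 0.1637, 0.1725]
ee_rot: [3.138, -0.002, -1.478]
force: [-1.4, 0.3, -2.7]
eef_pos: [0.5059, 0.1642, 0.175]
force: [1.0, -0.0, -2.8]
eef_pos: [0.5076, 0.1639, 0.1748]
force: [-0.4, -0.2, -2.5]
eef_pos: [0.5096, 0.164, 0.1746]
force: [0.3, -0.2, -2.3]
eef_pos: [0.5115, 0.1643, 0.1745]
force: [0.3, -0.5, -3.6]
eef_pos: [0.5135, 0.1644, 0.1745]
force: [-0.9, -0.4, -2.8]
eef_pos: [0.5155, 0.1646, 0.1745]
force: [-0.5, 0.1, -3.0]
```

```bash
H="python3 -m handwheel"
for i in 1 2 3 4 5 6; do $H '[[[0,-0.02,0,0,0,0,255],[0,-0.02,0,0,0,0,255]]]' > o; sed -n '2p;4p' o; python3 -c "
import re;f=open('o').read();x=float(re.search(r'force: \[([-\d.]+)',f)[1]);raise SystemExit(x<-2.2)" || break; done
```

```text
eef_pos: [0.517, 0.1648, 0.1746]
force: [0.3, -0.4, -3.0]
eef_pos: [0.5186, 0.1649, 0.1745]
force: [-0.0, -0.8, -3.3]
eef_pos: [0.5194, 0.1648, 0.1743]
force: [-5.5, 0.5, -1.4]
```

```bash
H="python3 -m handwheel"
$H '[[[0,-0.03,0,0,0,0,255],[0,-0.06,0,0,0,0,255],[0,-0.06,0,0,0,0,255]]]'
$H '[[[0,0.12,0,0,0,0,255],[0,0.15,-0.2,0,0,0,255],[0,0.15,-0.45,0,0,0,255],[0,0.15,-0.45,0,0,0,255]]]'
$H '[[[0.6,0,0,0,0,0,255],[1,0,0,0,0,0,255]]]'|sed -n 2p
$H '[[[0.6,0,0,0,0,0,255],[1,0,0,0,0,0,255]]]'|sed -n 2p
$H '[[[0.6,0,0,0,0,0,255],[1,0,0,0,0,0,255]]]'|sed -n 2p
$H '[[[0.4,0,0,0,0,0,255],[0.57,0,0,0,0,0,255],[0.57,0,0.2,0,0,0,255],[0.57,0,0.45,0,0,0,255],[0.57,0,0.45,0,0,0,255]]]'
python3 -c "
from h import *
T=tool();th=.09;F=np.array([.5355,.0205]);d=T[:2,3]-F
print('frame xy',d@[np.cos(th),np.sin(th)],d@[-np.sin(th),np.cos(th)])
cv2.imwrite('pics/t1.png',cv2.convertScaleAbs(cv2.resize(cams.grab_frame('top')[170:270,215:390],None,fx=4.5,fy=4.5,interpolation=2),alpha=1.5))"
```

```text
t: 11.7
eef_pos: [0.5249, 0.1654, 0.1743]
ee_rot: [3.141, -0.0, -1.479]
force: [-3.0, 0.5, -2.2]
width: 0.0218
gripper_force: 55.0
t: 12.2
eef_pos: [0.5145, 0.1653, 0.2135]
ee_rot: [-3.136, 0.002, -1.478]
force: [0.3, 0.0, -2.3]
width: 0.0217
gripper_force: 55.0
eef_pos: [0.5201, 0.0837, 0.2105]
eef_pos: [0.5275, 0.0034, 0.2105]
eef_pos: [0.5349, -0.0763, 0.2104]
t: 13.58
eef_pos: [0.5377, -0.1192, 0.1723]
ee_rot: [3.138, 0.001, -1.478]
force: [-0.1, 0.1, -3.1]
width: 0.022
gripper_force: 55.0
frame xy -0.010394255337291308 -0.1393174997604141
```

View pics/t1.png

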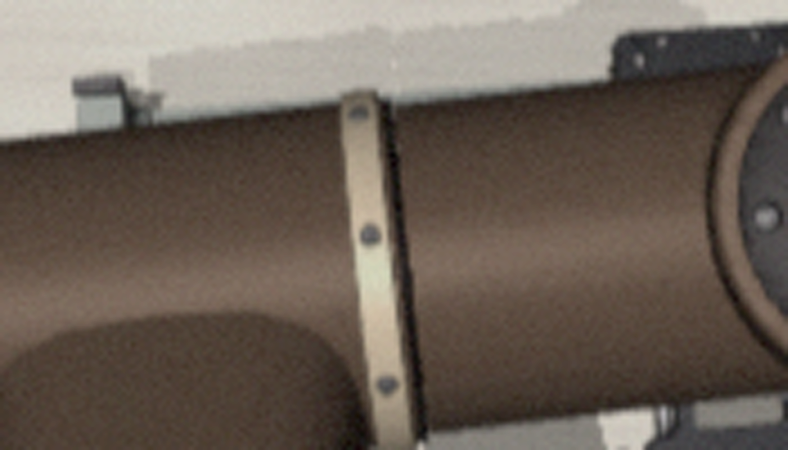

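The arm hides the bar in the top view, so I'll go by contact force and TCP readings instead. Creeping to the right lug.

```bash
H="python3 -m handwheel"
for i in 1 2 3 4 5 6 7; do $H '[[[0,-0.02,0,0,0,0,255],[0,-0.02,0,0,0,0,255]]]' > o; sed -n '2p;4p' o; python3 -c "
import re;f=open('o').read();x=float(re.search(r'force: \[([-\d.]+)',f)[1]);raise SystemExit(x<-2.2)" || break; done
```

```text
eef_pos: [0.5414, -0.1195, 0.1753]
force: [0.0, 0.4, -3.0]
eef_pos: [0.5426, -0.1197, 0.1748]
force: [-0.2, -0.8, -3.2]
eef_pos: [0.5441, -0.1196, 0.1746]
force: [0.3, 0.2, -3.6]
eef_pos: [0.5457, -0.1194, 0.1745]
force: [-0.3, -0.0, -2.7]
eef_pos: [0.5464, -0.1194, 0.1743]
force: [-4.1, -0.2, -0.9]
```

```bash
cat > fr.py <<'E'
from h import *
T=tool();th=.09;d=T[:2,3]-[.5355,.0205];s=arm.get_state()
print('t',s['t'],'frame x %.4f y %.4f z %.4f'%(d@[np.cos(th),np.sin(th)],d@[-np.sin(th),np.cos(th)],T[2,3]),s['force'],s['width'],s['gripper_force'],s['ee_rot'])
E
H="python3 -m handwheel"
$H '[[[0,-0.03,0,0,0,0,255],[0,-0.06,0,0,0,0,255],[0,-0.075,0,0,0,0,255],[0,-0.075,0,0,0,0,255]]]'>o; python3 fr.py
$H '[[[0,0.12,0,0,0,0,255],[0,0.15,-0.2,0,0,0,255],[0,0.15,-0.45,0,0,0,255],[0,0.15,-0.45,0,0,0,255]]]'>o
$H '[[[-0.6,0,0,0,0,0,255],[-1,0,0,0,0,0,255]]]'>o
$H '[[[-0.6,0,0,0,0,0,255],[-1,0,0,0,0,0,255]]]'>o
$H '[[[-0.6,0,0,0,0,0,255],[-1,0,0,0,0,0,255]]]'>o
$H '[[[-0.4,0,0,0,0,0,255],[-0.57,0,0,0,0,0,255],[-0.57,0,0.2,0,0,0,255],[-0.57,0,0.45,0,0,0,255],[-0.57,0,0.45,0,0,0,255]]]'>o; python3 fr.py
$H '[[[0,-0.06,0,0,0,0,255],[0,-0.12,0,0,0,0,255],[0,-0.16,0,0,0,0,255],[0,-0.2,0,0,0,0,255],[0,-0.2,0,0,0,0,255]]]'>o; python3 fr.py
```

```text
t 15.375 frame x 0.0049 y -0.1403 z 0.1743 [-3.89   -1.1663 -3.8937] 0.021507674302405015 54.96443359879777 [ 3.141  -0.0001 -1.4788]
t 17.25 frame x -0.0090 y 0.1438 z 0.1723 [ 0.0331  0.3397 -2.3683] 0.021765905740802973 54.99689748685341 [ 3.1377 -0.0019 -1.48  ]
t 17.875 frame x 0.0085 y 0.1452 z 0.1745 [-3.2004 -0.5217 -1.252 ] 0.021903109425001153 54.995691254152916 [ 3.1412 -0.0003 -1.4789]
```

```bash
H="python3 -m handwheel"
$H '[[[0,0.12,0,0,0,0,255],[0,0.15,-0.2,0,0,0,255],[0,0.15,-0.45,0,0,0,255],[0,0.15,-0.45,0,0,0,255]]]'>o
$H '[[[0.6,0,0,0,0,0,255],[1,0,0,0,0,0,255]]]'>o
$H '[[[0.6,0,0,0,0,0,255],[1,0,0,0,0,0,255]]]'>o
$H '[[[0.6,0,0,0,0,0,255],[1,0,0,0,0,0,255]]]'>o
$H '[[[0.4,0,0,0,0,0,255],[0.57,0,0,0,0,0,255],[0.57,0,0.2,0,0,0,255],[0.57,0,0.45,0,0,0,255],[0.57,0,0.45,0,0,0,255]]]'>o
$H '[[[0,-0.06,0,0,0,0,255],[0,-0.1,0,0,0,0,255],[0,-0.14,0,0,0,0,255],[0,-0.175,0,0,0,0,255],[0,-0.175,0,0,0,0,255]]]'>o; python3 fr.py
$H '[[[0,0.12,0,0,0,0,255],[0,0.15,-0.2,0,0,0,255],[0,0.15,-0.45,0,0,0,255],[0,0.15,-0.45,0,0,0,255]]]'>o
$H '[[[-0.6,0,0,0,0,0,255],[-1,0,0,0,0,0,255]]]'>o
$H '[[[-0.6,0,0,0,0,0,255],[-1,0,0,0,0,0,255]]]'>o
$H '[[[-0.6,0,0,0,0,0,255],[-1,0,0,0,0,0,255]]]'>o
$H '[[[-0.4,0,0,0,0,0,255],[-0.57,0,0,0,0,0,255],[-0.57,0,0.2,0,0,0,255],[-0.57,0,0.45,0,0,0,255],[-0.57,0,0.45,0,0,0,255]]]'>o
$H '[[[0,-0.06,0,0,0,0,255],[0,-0.12,0,0,0,0,255],[0,-0.16,0,0,0,0,255],[0,-0.2,0,0,0,0,255],[0,-0.2,0,0,0,0,255]]]'>o; python3 fr.py
```

```text
t 20.375 frame x 0.0111 y -0.1402 z 0.1745 [-3.1627  0.5205 -1.4878] 0.02166634447364511 54.98334600299131 [ 3.1413  0.0001 -1.4788]
t 22.875 frame x 0.0144 y 0.1452 z 0.1745 [-3.5814 -0.3415 -1.0795] 0.02196659326700899 54.99911893741228 [ 3.1411 -0.0003 -1.479 ]
```

```bash
H="python3 -m handwheel"
$H '[[[0,0.12,0,0,0,0,255],[0,0.15,-0.2,0,0,0,255],[0,0.15,-0.45,0,0,0,255],[0,0.15,-0.45,0,0,0,255]]]'>o
$H '[[[0.6,0,0,0,0,0,255],[1,0,0,0,0,0,255]]]'>o
$H '[[[0.6,0,0,0,0,0,255],[1,0,0,0,0,0,255]]]'>o
$H '[[[0.6,0,0,0,0,0,255],[1,0,0,0,0,0,255]]]'>o
$H '[[[0.4,0,0,0,0,0,255],[0.57,0,0,0,0,0,255],[0.57,0,0.2,0,0,0,255],[0.57,0,0.45,0,0,0,255],[0.57,0,0.45,0,0,0,255]]]'>o
$H '[[[0,-0.06,0,0,0,0,255],[0,-0.1,0,0,0,0,255],[0,-0.14,0,0,0,0,255],[0,-0.175,0,0,0,0,255],[0,-0.175,0,0,0,0,255]]]'>o; python3 fr.py
$H '[[[0,0.12,0,0,0,0,255],[0,0.15,-0.2,0,0,0,255],[0,0.15,-0.45,0,0,0,255],[0,0.15,-0.45,0,0,0,255]]]'>o
$H '[[[-0.6,0,0,0,0,0,255],[-1,0,0,0,0,0,255]]]'>o
$H '[[[-0.6,0,0,0,0,0,255],[-1,0,0,0,0,0,255]]]'>o
$H '[[[-0.6,0,0,0,0,0,255],[-1,0,0,0,0,0,255]]]'>o
$H '[[[-0.4,0,0,0,0,0,255],[-0.57,0,0,0,0,0,255],[-0.57,0,0.2,0,0,0,255],[-0.57,0,0.45,0,0,0,255],[-0.57,0,0.45,0,0,0,255]]]'>o
$H '[[[0,-0.06,0,0,0,0,255],[0,-0.12,0,0,0,0,255],[0,-0.16,0,0,0,0,255],[0,-0.2,0,0,0,0,255],[0,-0.2,0,0,0,0,255]]]'>o; python3 fr.py
python3 -c "
from h import *
cv2.imwrite('pics/s2.png',cv2.convertScaleAbs(cv2.resize(cams.grab_frame('scene')[110:240,250:450],None,fx=4,fy=4,interpolation=2),alpha=1.5))"
```

```text
t 25.375 frame x 0.0170 y -0.1402 z 0.1745 [-3.628  -0.1824 -1.1752] 0.021827868732190312 54.9885056092171 [ 3.1413  0.0001 -1.4788]
t 27.875 frame x 0.0204 y 0.1452 z 0.1745 [-3.755  -0.8438 -1.6952] 0.02176674677593636 55.0081872852752 [ 3.1412 -0.0003 -1.4789]
```

View pics/s2.png

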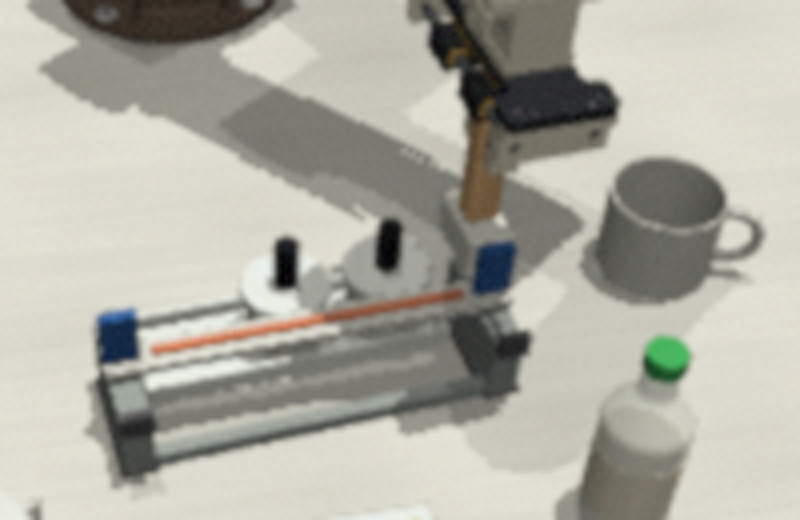

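The bar is coming out evenly, with the mallet upright against the left lug at (480,230). Continuing.

```bash
H="python3 -m handwheel"
$H '[[[0,0.12,0,0,0,0,255],[0,0.15,-0.2,0,0,0,255],[0,0.15,-0.45,0,0,0,255],[0,0.15,-0.45,0,0,0,255]]]'>o
$H '[[[0.6,0,0,0,0,0,255],[1,0,0,0,0,0,255]]]'>o
$H '[[[0.6,0,0,0,0,0,255],[1,0,0,0,0,0,255]]]'>o
$H '[[[0.6,0,0,0,0,0,255],[1,0,0,0,0,0,255]]]'>o
$H '[[[0.4,0,0,0,0,0,255],[0.57,0,0,0,0,0,255],[0.57,0,0.2,0,0,0,255],[0.57,0,0.45,0,0,0,255],[0.57,0,0.45,0,0,0,255]]]'>o
$H '[[[0,-0.06,0,0,0,0,255],[0,-0.1,0,0,0,0,255],[0,-0.14,0,0,0,0,255],[0,-0.175,0,0,0,0,255],[0,-0.175,0,0,0,0,255]]]'>o; python3 fr.py
$H '[[[0,0.12,0,0,0,0,255],[0,0.15,-0.2,0,0,0,255],[0,0.15,-0.45,0,0,0,255],[0,0.15,-0.45,0,0,0,255]]]'>o
$H '[[[-0.6,0,0,0,0,0,255],[-1,0,0,0,0,0,255]]]'>o
$H '[[[-0.6,0,0,0,0,0,255],[-1,0,0,0,0,0,255]]]'>o
$H '[[[-0.6,0,0,0,0,0,255],[-1,0,0,0,0,0,255]]]'>o
$H '[[[-0.4,0,0,0,0,0,255],[-0.57,0,0,0,0,0,255],[-0.57,0,0.2,0,0,0,255],[-0.57,0,0.45,0,0,0,255],[-0.57,0,0.45,0,0,0,255]]]'>o
$H '[[[0,-0.06,0,0,0,0,255],[0,-0.12,0,0,0,0,255],[0,-0.16,0,0,0,0,255],[0,-0.2,0,0,0,0,255],[0,-0.2,0,0,0,0,255]]]'>o; python3 fr.py
$H '[[[0,0.12,0,0,0,0,255],[0,0.15,-0.2,0,0,0,255],[0,0.15,-0.45,0,0,0,255],[0,0.15,-0.45,0,0,0,255]]]'>o
$H '[[[0.6,0,0,0,0,0,255],[1,0,0,0,0,0,255]]]'>o
$H '[[[0.6,0,0,0,0,0,255],[1,0,0,0,0,0,255]]]'>o
$H '[[[0.6,0,0,0,0,0,255],[1,0,0,0,0,0,255]]]'>o
$H '[[[0.4,0,0,0,0,0,255],[0.57,0,0,0,0,0,255],[0.57,0,0.2,0,0,0,255],[0.57,0,0.45,0,0,0,255],[0.57,0,0.45,0,0,0,255]]]'>o
$H '[[[0,-0.06,0,0,0,0,255],[0,-0.1,0,0,0,0,255],[0,-0.14,0,0,0,0,255],[0,-0.175,0,0,0,0,255],[0,-0.175,0,0,0,0,255]]]'>o; python3 fr.py
$H '[[[0,0.12,0,0,0,0,255],[0,0.15,-0.2,0,0,0,255],[0,0.15,-0.45,0,0,0,255],[0,0.15,-0.45,0,0,0,255]]]'>o
$H '[[[-0.6,0,0,0,0,0,255],[-1,0,0,0,0,0,255]]]'>o
$H '[[[-0.6,0,0,0,0,0,255],[-1,0,0,0,0,0,255]]]'>o
$H '[[[-0.6,0,0,0,0,0,255],[-1,0,0,0,0,0,255]]]'>o
$H '[[[-0.4,0,0,0,0,0,255],[-0.57,0,0,0,0,0,255],[-0.57,0,0.2,0,0,0,255],[-0.57,0,0.45,0,0,0,255],[-0.57,0,0.45,0,0,0,255]]]'>o
$H '[[[0,-0.06,0,0,0,0,255],[0,-0.12,0,0,0,0,255],[0,-0.16,0,0,0,0,255],[0,-0.2,0,0,0,0,255],[0,-0.2,0,0,0,0,255]]]'>o; python3 fr.py
```

```text
t 30.425 frame x 0.0230 y -0.1403 z 0.1745 [-3.1261 -0.0219 -1.5767] 0.02178325002314039 54.99661595094949 [ 3.1413  0.     -1.4789]
t 32.925 frame x 0.0264 y 0.1452 z 0.1745 [-3.7123 -1.6572 -1.7535] 0.021446060038592018 55.00816096435301 [ 3.1411 -0.0003 -1.4789]
t 35.425 frame x 0.0290 y -0.1402 z 0.1745 [-3.6864 -0.271  -1.3247] 0.021803008293439938 54.99637772154529 [ 3.1413  0.0001 -1.4788]
t 37.925 frame x 0.0324 y 0.1452 z 0.1745 [-2.7211 -1.3418 -1.1314] 0.021808590400072648 55.00747603538912 [ 3.1411 -0.0003 -1.4789]
```

```bash
H="python3 -m handwheel"
$H '[[[0,0.12,0,0,0,0,255],[0,0.15,-0.2,0,0,0,255],[0,0.15,-0.45,0,0,0,255],[0,0.15,-0.45,0,0,0,255]]]'>o
$H '[[[0.6,0,0,0,0,0,255],[1,0,0,0,0,0,255]]]'>o
$H '[[[0.6,0,0,0,0,0,255],[1,0,0,0,0,0,255]]]'>o
$H '[[[0.6,0,0,0,0,0,255],[1,0,0,0,0,0,255]]]'>o
$H '[[[0.4,0,0,0,0,0,255],[0.57,0,0,0,0,0,255],[0.57,0,0.2,0,0,0,255],[0.57,0,0.45,0,0,0,255],[0.57,0,0.45,0,0,0,255]]]'>o
$H '[[[0,-0.06,0,0,0,0,255],[0,-0.1,0,0,0,0,255],[0,-0.14,0,0,0,0,255],[0,-0.175,0,0,0,0,255],[0,-0.175,0,0,0,0,255]]]'>o; python3 fr.py
$H '[[[0,0.12,0,0,0,0,255],[0,0.15,-0.2,0,0,0,255],[0,0.15,-0.45,0,0,0,255],[0,0.15,-0.45,0,0,0,255]]]'>o
$H '[[[-0.6,0,0,0,0,0,255],[-1,0,0,0,0,0,255]]]'>o
$H '[[[-0.6,0,0,0,0,0,255],[-1,0,0,0,0,0,255]]]'>o
$H '[[[-0.6,0,0,0,0,0,255],[-1,0,0,0,0,0,255]]]'>o
$H '[[[-0.4,0,0,0,0,0,255],[-0.57,0,0,0,0,0,255],[-0.57,0,0.2,0,0,0,255],[-0.57,0,0.45,0,0,0,255],[-0.57,0,0.45,0,0,0,255]]]'>o
$H '[[[0,-0.06,0,0,0,0,255],[0,-0.12,0,0,0,0,255],[0,-0.16,0,0,0,0,255],[0,-0.2,0,0,0,0,255],[0,-0.2,0,0,0,0,255]]]'>o; python3 fr.py
$H '[[[0,0.12,0,0,0,0,255],[0,0.15,-0.2,0,0,0,255],[0,0.15,-0.45,0,0,0,255],[0,0.15,-0.45,0,0,0,255]]]'>o
$H '[[[0.6,0,0,0,0,0,255],[1,0,0,0,0,0,255]]]'>o
$H '[[[0.6,0,0,0,0,0,255],[1,0,0,0,0,0,255]]]'>o
$H '[[[0.6,0,0,0,0,0,255],[1,0,0,0,0,0,255]]]'>o
$H '[[[0.4,0,0,0,0,0,255],[0.57,0,0,0,0,0,255],[0.57,0,0.2,0,0,0,255],[0.57,0,0.45,0,0,0,255],[0.57,0,0.45,0,0,0,255]]]'>o
$H '[[[0,-0.06,0,0,0,0,255],[0,-0.1,0,0,0,0,255],[0,-0.14,0,0,0,0,255],[0,-0.175,0,0,0,0,255],[0,-0.175,0,0,0,0,255]]]'>o; python3 fr.py
$H '[[[0,0.12,0,0,0,0,255],[0,0.15,-0.2,0,0,0,255],[0,0.15,-0.45,0,0,0,255],[0,0.15,-0.45,0,0,0,255]]]'>o
$H '[[[-0.6,0,0,0,0,0,255],[-1,0,0,0,0,0,255]]]'>o
$H '[[[-0.6,0,0,0,0,0,255],[-1,0,0,0,0,0,255]]]'>o
$H '[[[-0.6,0,0,0,0,0,255],[-1,0,0,0,0,0,255]]]'>o
$H '[[[-0.4,0,0,0,0,0,255],[-0.57,0,0,0,0,0,255],[-0.57,0,0.2,0,0,0,255],[-0.57,0,0.45,0,0,0,255],[-0.57,0,0.45,0,0,0,255]]]'>o
$H '[[[0,-0.06,0,0,0,0,255],[0,-0.12,0,0,0,0,255],[0,-0.16,0,0,0,0,255],[0,-0.2,0,0,0,0,255],[0,-0.2,0,0,0,0,255]]]'>o; python3 fr.py
```

```text
t 40.425 frame x 0.0350 y -0.1402 z 0.1745 [-3.8423 -0.1535 -2.2465] 0.02191317698847046 54.99637980130501 [ 3.1413  0.     -1.4788]
t 42.925 frame x 0.0384 y 0.1452 z 0.1745 [-2.569  -1.5438 -0.6546] 0.021965780352555128 55.00775396532845 [ 3.1411 -0.0003 -1.479 ]
t 45.425 frame x 0.0410 y -0.1402 z 0.1745 [-3.881  -0.0046 -1.5793] 0.02189743213228409 54.99664840812329 [ 3.1412  0.     -1.4789]
t 47.925 frame x 0.0444 y 0.1452 z 0.1745 [-2.4418 -1.3547 -1.7226] 0.021634127075740073 55.00798959110398 [ 3.1412 -0.0003 -1.4789]
```

```bash
H="python3 -m handwheel"
$H '[[[0,0.12,0,0,0,0,255],[0,0.15,-0.2,0,0,0,255],[0,0.15,-0.45,0,0,0,255],[0,0.15,-0.45,0,0,0,255]]]'>o
$H '[[[0.6,0,0,0,0,0,255],[1,0,0,0,0,0,255]]]'>o
$H '[[[0.6,0,0,0,0,0,255],[1,0,0,0,0,0,255]]]'>o
$H '[[[0.6,0,0,0,0,0,255],[1,0,0,0,0,0,255]]]'>o
$H '[[[0.4,0,0,0,0,0,255],[0.57,0,0,0,0,0,255],[0.57,0,0.2,0,0,0,255],[0.57,0,0.45,0,0,0,255],[0.57,0,0.45,0,0,0,255]]]'>o
$H '[[[0,-0.06,0,0,0,0,255],[0,-0.1,0,0,0,0,255],[0,-0.13,0,0,0,0,255],[0,-0.15,0,0,0,0,255],[0,-0.15,0,0,0,0,255]]]'>o; python3 fr.py
$H '[[[0,0.12,0,0,0,0,255],[0,0.3,-0.2,0,0,0,255],[0,0.5,-0.5,0,0,0,255],[0,0.5,-0.5,0,0,0,255]]]'>o
$H '[[[-0.6,0,0,0,0,0,255],[-1,0,0,0,0,0,255]]]'>o
$H '[[[-0.6,0,0,0,0,0,255],[-1,0,0,0,0,0,255]]]'>o
$H '[[[-0.6,0,0,0,0,0,255],[-1,0,0,0,0,0,255]]]'>o
$H '[[[-0.6,0,0,0,0,0,255],[-1,0,0,0,0,0,255]]]'>o
$H '[[[-0.6,0,0,0,0,0,255],[-1,0,0,0,0,0,255],[-1,0,0,0,0,0,255],[-1,0,0,0,0,0,255]]]'>o
python3 fr.py; python3 -c "
from h import *
go([.499,.344,.216],yaw=-1.48)"
```

```text
t 50.425 frame x 0.0449 y -0.1402 z 0.1745 [-4.3129  1.1988 -1.0723] 0.021918996710555468 54.99776497192215 [ 3.1412  0.0001 -1.4789]
t 52.425 frame x 0.0040 y 0.2596 z 0.2143 [-0.6201 -0.4215 -3.1356] 0.021725265279713482 55.00692474975949 [ 3.1413 -0.0002 -1.4784]
go [-0.8241  0.1393 -0.021 ] [ 0.0006 -0.0004  0.0032]
```

```bash
H="python3 -m handwheel"
$H '[[[-0.5,0.1,0,0,0,0,255],[-0.82,0.14,0,0,0,0,255],[-0.82,0.14,0,0,0,0,255],[-0.82,0.14,0,0,0,0,255]]]'|sed -n 2p
python3 -c "
from h import *
a=cams.grab_frame('scene')[90:220,330:530];cv2.imwrite('pics/s3.png',cv2.convertScaleAbs(cv2.resize(a,None,fx=4,fy=4,interpolation=2),alpha=1.5))
print(proj('scene',[[.499,.344,.121],[.499,.344,.268],[.4993,.342,.078]]))"
```

```text
eef_pos: [0.4992, 0.3433, 0.2144]
[[419.9398 147.2119]
 [430.9809 106.8989]
 [416.542  157.7497]]
```

View pics/s3.png

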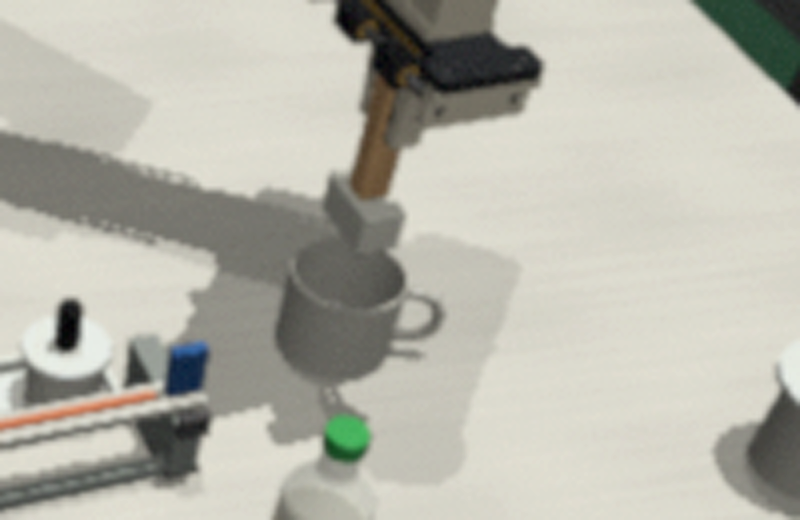

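The head's underside, at (365,230), sits over the jug mouth where predicted, so nothing has slipped. Lowering.

```bash
H="python3 -m handwheel"
$H '[[[0,0,0.3,0,0,0,255],[0,0,0.6,0,0,0,255],[0,0,1,0,0,0,255],[0,0,1,0,0,0,255]]]'|sed -n '2p;4p'
$H '[[[0,0,0.2,0,0,0,255],[0,0,0.36,0,0,0,255],[0,0,0.42,0,0,0,255],[0,0,0.42,0,0,0,255]]]'|sed -n '2p;4p'
for i in 1 2 3 4; do $H '[[[0,0,0.015,0,0,0,255],[0,0,0.015,0,0,0,255]]]' > o; sed -n '2p;4p' o; python3 -c "
import re;f=open('o').read();x=float(re.search(r'force: \[.*?([-\d.]+)\]',f)[1]);raise SystemExit(x>2)" || break; done
```

```text
eef_pos: [0.4982, 0.3417, 0.1324]
force: [0.0, -0.4, -1.8]
eef_pos: [0.4991, 0.3438, 0.1007]
force: [0.2, 0.3, -2.8]
eef_pos: [0.4993, 0.3441, 0.1001]
force: [0.4, -1.5, -2.9]
eef_pos: [0.4992, 0.3439, 0.0986]
force: [-0.3, -0.1, -2.0]
eef_pos: [0.4992, 0.3438, 0.0972]
force: [0.6, -0.1, -2.5]
eef_pos: [0.4992, 0.3438, 0.096]
force: [0.2, -0.8, -2.5]
```

```bash
H="python3 -m handwheel"
for i in 1 2 3; do $H '[[[0,0,0.012,0,0,0,255],[0,0,0.012,0,0,0,255]]]' > o; sed -n '2p;4p' o; python3 -c "
import re;f=open('o').read();x=float(re.search(r'force: \[.*?([-\d.]+)\]',f)[1]);raise SystemExit(x>0)" || break; done
$H '[[[0,0,0,0,0,0,190],[0,0,0,0,0,0,100],[0,0,0,0,0,0,0],[0,0,0,0,0,0,0],[0,0,0,0,0,0,0]]]'
$H '[[[0,0,-0.2,0,0,0,0],[0,0,-0.6,0,0,0,0],[0,0,-1,0,0,0,0],[0,0,-1,0,0,0,0]]]'
$H '[[[0,0,-0.5,0,0,0,0],[0,0,-0.5,0,0,0,0]]]'|sed -n 2p
python3 -c "
from h import *
a=cams.grab_frame('scene')[110:240,250:450];cv2.imwrite('pics/s4.png',cv2.convertScaleAbs(cv2.resize(a,None,fx=4,fy=4,interpolation=2),alpha=1.5))
cv2.imwrite('pics/top4.png',cams.grab_frame('top'))"
```

```text
eef_pos: [0.4993, 0.3439, 0.096]
force: [-2.9, -0.7, 6.0]
t: 55.85
eef_pos: [0.4992, 0.3439, 0.0951]
ee_rot: [3.142, -0.0, -1.479]
force: [0.2, -0.3, 0.5]
width: 0.0569
gripper_force: 0.0
t: 56.35
eef_pos: [0.5007, 0.3453, 0.1795]
ee_rot: [-3.137, 0.004, -1.478]
force: [-0.6, -0.7, -0.0]
width: 0.0872
gripper_force: 0.0
eef_pos: [0.5005, 0.345, 0.2189]
```

View pics/s4.png

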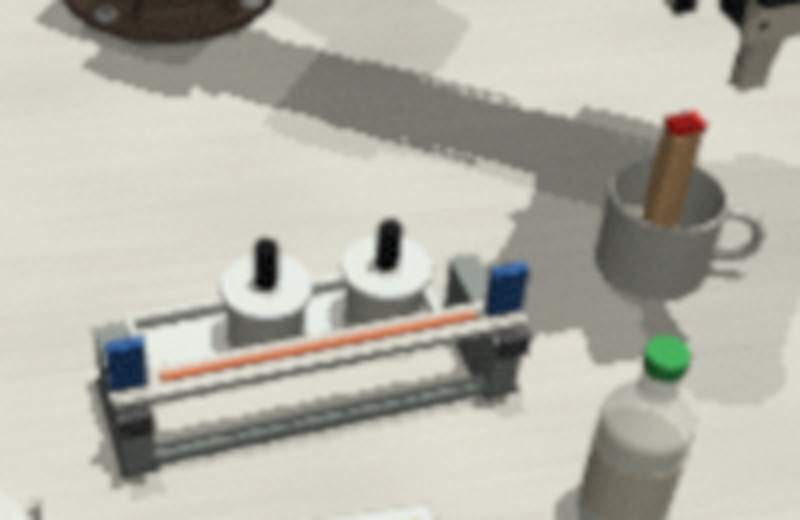

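The mallet stands in the jug with its handle up, and the bar is out. The middle pot has shifted: its knob is now at crop (265,240). I'll measure both pots and the lugs.

```bash
python3 - <<'E'
from h import *
def f(P): d=P[:2]-[.5355,.0205];th=.09;return d@[np.cos(th),np.sin(th)],d@[-np.sin(th),np.cos(th)]
for n,(x,y),z in [("knobM",(265,242),.103),("knobL",(390,223),.103),("lugL",(508,267),.117),("lugR",(127,342),.117)]:
    P=ray("scene",250+x/4-.4,110+y/4-.4,z);print(n,P,f(P))
a=cv2.imread("pics/top4.png");cv2.imwrite("pics/t4.png",cv2.convertScaleAbs(cv2.resize(a[160:270,215:390],None,fx=4.5,fy=4.5,interpolation=2),alpha=1.6))
E
```

```text
knobM [0.5288 0.0033 0.103 ] (np.float64(-0.00819855135480355), np.float64(-0.01655266932604978))
knobL [0.524  0.1015 0.103 ] (np.float64(-0.004173246761677615), np.float64(0.08175220012343652))
lugL [0.601  0.1704 0.117 ] (np.float64(0.0786966983689568), np.float64(0.1433669813252595))
lugR [ 0.6283 -0.1119  0.117 ] (np.float64(0.08055126444184167), np.float64(-0.14018820218573919))
```

View pics/t4.png

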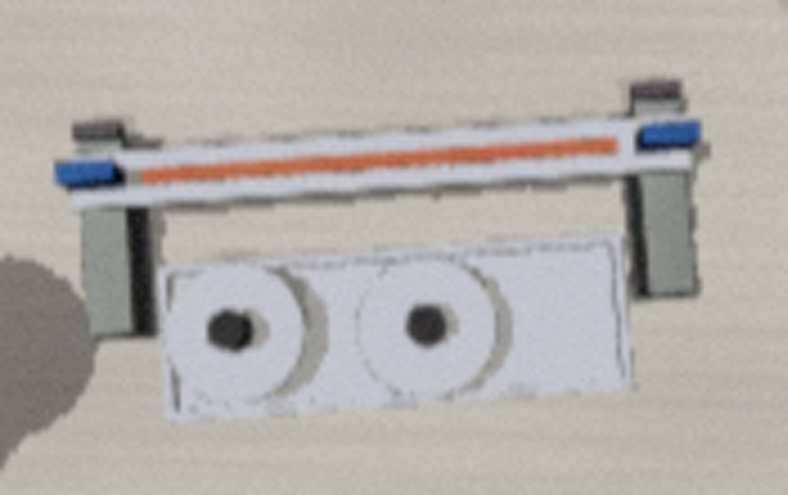

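The top view shows the bar out on both rails (lug frame x about 79 and 81 mm, so r is about 47–48 mm) and square. The pot knobs are at crop (228,329) and (425,324).

```bash
python3 - <<'E'
from h import *
for n,x,y in [("L",226,329),("M",425,324)]: print(n,ray("top",215+x/4.5-.4,160+y/4.5-.4,.103))
go([.53,.005,.22],yaw=-1.479)
E
```

```text
L [0.5278 0.1015 0.103 ]
M [0.5324 0.0045 0.103 ]
go [ 4.2541  0.004  -0.0575] [-0.001   0.0019  0.0001]
```

```bash
H="python3 -m handwheel"
for i in 1 2 3; do $H '[[[0.6,0,0,0,0,0,110],[1,0,0,0,0,0,110]]]'>o; done
$H '[[[0.6,0,0,0,0,0,110],[1,0,0,0,0,0,110],[1,0,0,0,0,0,110]]]'>o
$H '[[[0.26,-0.02,0,0,0,0,110],[0.26,-0.02,0.3,0,0,0,110],[0.26,-0.02,0.6,0,0,0,110],[0.26,-0.02,0.8,0,0,0,110],[0.26,-0.02,0.8,0,0,0,110]]]'
python3 -c "
from h import *
go([.532,.0043,.070],yaw=-1.479)"
```

```text
t: 58.45
eef_pos: [0.5313, 0.0047, 0.1499]
ee_rot: [3.139, -0.001, -1.478]
force: [0.3, -0.3, 0.8]
width: 0.0499
gripper_force: 0.0
go [ 0.0057 -0.0112  0.9985] [ 0.0057 -0.0014  0.0011]
```

```bash
H="python3 -m handwheel"
$H '[[[0,0,0.4,0,0,0,110],[0,0,0.8,0,0,0,110],[0,0,1,0,0,0,110],[0,0,1,0,0,0,110]]]'|sed -n '2p;4p'
$H '[[[0,0,0.03,0,0,0,180],[0,0,0.03,0,0,0,255],[0,0,0.03,0,0,0,255],[0,0,0.03,0,0,0,255],[0,0,0.03,0,0,0,255]]]' 50
$H '[[[0,0,-0.2,0,0,0,255],[0,0,-0.6,0,0,0,255],[0,0,-1,0,0,0,255],[0,0,-1.0,0,0,0,255],[0,0,-1.0,0,0,0,255]]]'
python3 -c "
from h import *
go([.467,-.31,.155],yaw=-1.479)"
```

```text
eef_pos: [0.5319, 0.0047, 0.0709]
force: [0.1, -0.6, 0.7]
t: 59.58
eef_pos: [0.5325, 0.0048, 0.0692]
ee_rot: [-3.141, 0.0, -1.479]
force: [0.3, -0.2, 2.2]
width: 0.019
gripper_force: 50.0
t: 60.2
eef_pos: [0.5311, 0.0045, 0.1478]
ee_rot: [3.14, 0.0, -1.479]
force: [-0.1, -0.3, -2.7]
width: 0.019
gripper_force: 50.0
go [ 3.8421  1.1577 -0.0891] [ 0.0033  0.0005 -0.0006]
```

```bash
H="python3 -m handwheel"
$H '[[[0.6,0.15,0,0,0,0,255],[1,0.25,0,0,0,0,255]]]'>o
$H '[[[0.6,0.15,0,0,0,0,255],[1,0.25,0,0,0,0,255]]]'>o
$H '[[[0.6,0.15,0,0,0,0,255],[1,0.25,0,0,0,0,255]]]'>o
$H '[[[0.6,0.15,0,0,0,0,255],[1,0.25,0,0,0,0,255]]]'>o
$H '[[[0.6,0.15,0,0,0,0,255],[1,0.25,0,0,0,0,255],[1.0,0.25,0,0,0,0,255],[1.0,0.25,0,0,0,0,255]]]'>o
python3 -c "
from h import *
go([.467,-.405,.0695],yaw=-1.479);print(arm.get_state()['width'])
a=cams.grab_frame('scene')[100:230,120:320];cv2.imwrite('pics/s5.png',cv2.convertScaleAbs(cv2.resize(a,None,fx=4,fy=4,interpolation=2),alpha=1.5))"
```

```text
go [0.0352 0.0184 0.9707] [ 0.0046  0.0036 -0.0012]
0.019160174071764728
```

View pics/s5.png

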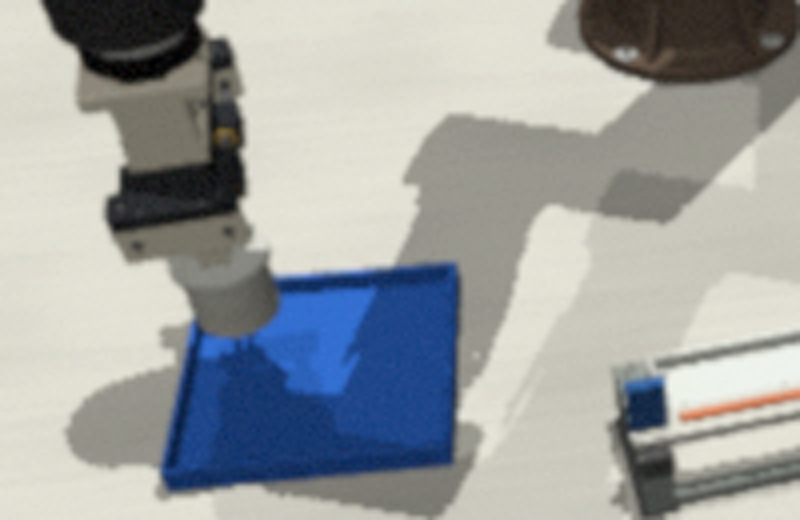

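The pot hangs upright at (235,290) over the tray. Lowering it until contact.

```bash
H="python3 -m handwheel"
$H '[[[0.03,0.02,0.3,0,0,0,255],[0.03,0.02,0.6,0,0,0,255],[0.03,0.02,0.9,0,0,0,255],[0.03,0.02,0.93,0,0,0,255],[0.03,0.02,0.93,0,0,0,255]]]'|sed -n '2p;4p'
for i in 1 2 3 4 5 6; do $H '[[[0,0,0.012,0,0,0,255],[0,0,0.012,0,0,0,255]]]' > o; sed -n '2p;4p' o; python3 -c "
import re;f=open('o').read();x=float(re.search(r'force: \[.*?([-\d.]+)\]',f)[1]);raise SystemExit(x>1)" || break; done
```

```text
eef_pos: [0.4685, -0.405, 0.0751]
force: [0.1, -0.1, -2.1]
eef_pos: [0.4683, -0.4055, 0.0743]
force: [1.3, -0.2, -2.1]
eef_pos: [0.4678, -0.4054, 0.0726]
force: [0.2, -0.1, -2.9]
eef_pos: [0.4678, -0.4054, 0.0714]
force: [0.5, 0.9, -2.6]
eef_pos: [0.4679, -0.4053, 0.0704]
force: [-0.4, 0.6, -3.2]
eef_pos: [0.4679, -0.4053, 0.0695]
force: [-0.0, 0.3, -2.8]
eef_pos: [0.4682, -0.4055, 0.0692]
force: [-0.3, 1.5, 2.6]
```

```bash
H="python3 -m handwheel"
$H '[[[0,0,0,0,0,0,200],[0,0,0,0,0,0,110],[0,0,0,0,0,0,110],[0,0,0,0,0,0,110]]]'|tail -2
$H '[[[0,0,-0.2,0,0,0,110],[0,0,-0.6,0,0,0,110],[0,0,-1,0,0,0,110],[0,0,-1,0,0,0,110]]]'|sed -n 2p
for i in 1 2 3 4 5; do $H '[[[-0.6,-0.13,0,0,0,0,110],[-1,-0.22,0,0,0,0,110]]]'>o; done
$H '[[[-0.6,-0.13,0,0,0,0,110],[-1,-0.22,0,0,0,0,110],[-1.0,-0.22,0,0,0,0,110],[-1.0,-0.22,0,0,0,0,110]]]'>o
python3 -c "
from h import *
P=None
s=arm.get_state();cv2.imwrite('pics/top6.png',cams.grab_frame('top'))
go([.5278,.1015,.0695],yaw=-1.479)
a=cams.grab_frame('scene')[100:230,200:400];cv2.imwrite('pics/s6.png',cv2.convertScaleAbs(cv2.resize(a,None,fx=4,fy=4,interpolation=2),alpha=1.5))"
```

```text
width: 0.0436
gripper_force: 0.0
eef_pos: [0.4697, -0.4065, 0.153]
go [-0.2468 -0.0124  0.9895] [ 0.0008 -0.0002 -0.0002]
```

View pics/s6.png

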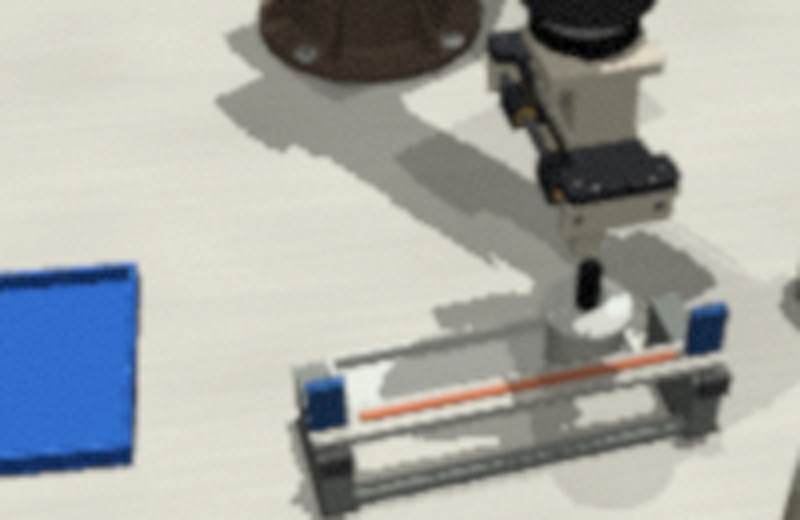

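The left pot is still in place, knob at (590,262). Grasping it.

```bash
H="python3 -m handwheel"
$H '[[[-0.25,-0.01,0,0,0,0,110],[-0.25,-0.01,0.3,0,0,0,110],[-0.25,-0.01,0.7,0,0,0,110],[-0.25,-0.01,0.98,0,0,0,110],[-0.25,-0.01,0.98,0,0,0,110]]]'|sed -n '2p;4p'
$H '[[[0,0,0.01,0,0,0,180],[0,0,0.01,0,0,0,255],[0,0,0.01,0,0,0,255],[0,0,0.01,0,0,0,255],[0,0,0.01,0,0,0,255]]]' 50
$H '[[[0,0,-0.2,0,0,0,255],[0,0,-0.6,0,0,0,255],[0,0,-1,0,0,0,255],[0,0,-1.0,0,0,0,255],[0,0,-1.0,0,0,0,255]]]'
python3 -c "
from h import *
go([.467,-.31,.15],yaw=-1.479)"
```

```text
eef_pos: [0.5268, 0.1019, 0.0689]
force: [-0.9, -0.2, 0.9]
t: 67.97
eef_pos: [0.5284, 0.1025, 0.07]
ee_rot: [-3.141, 0.0, -1.479]
force: [-0.1, 0.2, 3.6]
width: 0.0191
gripper_force: 50.0
t: 68.6
eef_pos: [0.5272, 0.1021, 0.1491]
ee_rot: [3.141, 0.0, -1.479]
force: [0.1, -0.1, -2.9]
width: 0.019
gripper_force: 50.0
go [ 5.0604  1.2197 -0.011 ] [ 0.002   0.0004 -0.0005]
```

```bash
H="python3 -m handwheel"
for i in 1 2 3 4; do $H '[[[0.6,0.15,0,0,0,0,255],[1,0.24,0,0,0,0,255]]]'>o; done
$H '[[[0.6,0.15,0,0,0,0,255],[1,0.26,0,0,0,0,255],[1.0,0.26,0,0,0,0,255],[1.0,0.26,0,0,0,0,255]]]'>o
python3 -c "
from h import *
go([.467,-.31,.0695],yaw=-1.479);print(arm.get_state()['width'],arm.get_state()['force'])
a=cams.grab_frame('scene')[100:230,120:320];cv2.imwrite('pics/s7.png',cv2.convertScaleAbs(cv2.resize(a,None,fx=4,fy=4,interpolation=2),alpha=1.5))"
```

```text
go [ 0.0682 -0.0004  0.9842] [ 0.0043  0.0023 -0.0013]
0.01900520633585295 [-0.3383 -0.3791 -2.6557]
```

View pics/s7.png

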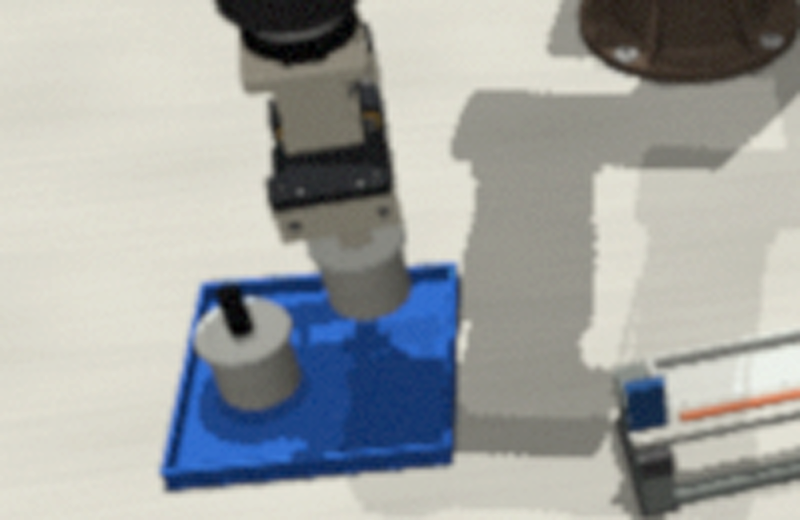

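The first pot stands in the tray at (250,360). The second hangs upright at (365,280) over free floor. Lowering it.

```bash
H="python3 -m handwheel"
$H '[[[0.06,0,0.3,0,0,0,255],[0.06,0,0.6,0,0,0,255],[0.06,0,0.9,0,0,0,255],[0.06,0,0.95,0,0,0,255],[0.06,0,0.95,0,0,0,255]]]'|sed -n '2p;4p'
for i in 1 2 3 4 5 6; do $H '[[[0,0,0.012,0,0,0,255],[0,0,0.012,0,0,0,255]]]' > o; sed -n '2p;4p' o; python3 -c "
import re;f=open('o').read();x=float(re.search(r'force: \[.*?([-\d.]+)\]',f)[1]);raise SystemExit(x>1)" || break; done
```

```text
eef_pos: [0.4684, -0.3093, 0.0738]
force: [0.1, 1.5, -3.3]
eef_pos: [0.4684, -0.3098, 0.0733]
force: [0.3, -0.4, -2.7]
eef_pos: [0.4679, -0.3098, 0.0716]
force: [0.3, 0.2, -3.9]
eef_pos: [0.4678, -0.3098, 0.0704]
force: [-0.1, -0.2, -3.6]
eef_pos: [0.4681, -0.3099, 0.07]
force: [-1.0, 0.4, 1.8]
```

```bash
H="python3 -m handwheel"
$H '[[[0,0,0,0,0,0,200],[0,0,0,0,0,0,110],[0,0,0,0,0,0,110],[0,0,0,0,0,0,110]]]'|tail -2
$H '[[[0,0,-0.2,0,0,0,110],[0,0,-0.6,0,0,0,110],[0,0,-1,0,0,0,110],[0,0,-1,0,0,0,110]]]'|sed -n 2p
$H '[[[0,0.3,-0.5,0,0,0,110],[0,1,-1,0,0,0,110],[0,1,-1,0,0,0,110],[0,1,-1,0,0,0,110]]]'|sed -n 2p
python3 -c "
from h import *
cv2.imwrite('pics/s8.png',cv2.convertScaleAbs(cams.grab_frame('scene'),alpha=1.5))"
```

```text
width: 0.0436
gripper_force: 0.0
eef_pos: [0.4698, -0.3105, 0.1536]
eef_pos: [0.3881, -0.3171, 0.2301]
```

View pics/s8.png

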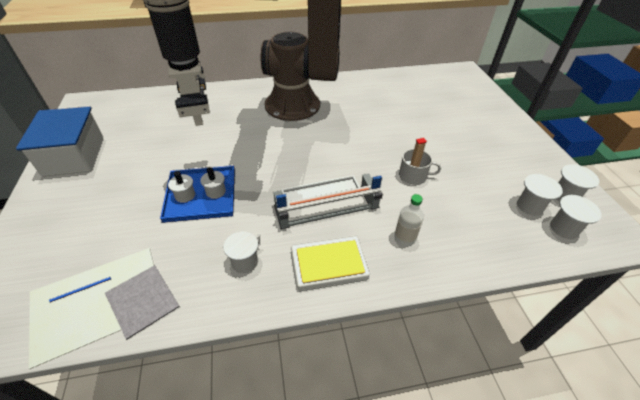

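Both pots stand in the tray at (180,188) and (212,184). The mallet is upright in the jug at (420,155), the bar is out, and the bystanders are where they started.

```bash
python3 -c "
from station import arm
print(arm.job_done())"
```

```text
the job is handed in; nothing more can be done
None
```

I handed the job in: the bar was tapped out square, both ends at about 47 mm; the mallet stands handle up in the jug; both pots present stand upright in the blue tray; and the scale, spray bottle and cup look undisturbed.

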